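Take the air temperature in the gauge-block soak chamber

TASK

Push the clear door of the soak chamber shut until it snaps home on its ball catch. Then draw the long thermometer (the slimmer, taller handle with the display on top) from the rack, thread its stem straight down through the bush in the chamber roof and on through the guide bush inside, and bring its tip to about midway between the guide bush and the plate, never touching the plate. Finish still holding the thermometer there in the gripper, with the door shut and the other things on the bench left where they are.

Things in the scene. Friction and masses are not known exactly. Their poses are not given: they have to be found in the camera images.
- chamber: Clear-walled cabinet in a dark metal frame, 160 (its x) by 200 (its y) by 120 mm high, fixed, turned up to 15 degrees. Origin: centre of its underside; x points from its front (door) to its back, z up. Only the roof bush (top at 128 mm) and the ball-catch housing (26 x 18 mm at x -81, y -85, top at 134 mm) rise above the roof.
- roof_bush (a point): Centre of the top mouth of the brass roof bush, at chamber (5, -30, 128) mm. Bore 14 mm, upright, 20 mm long (from 108 to 128 mm up); flange 44 mm across. The guide bush is exactly below it.
- guide_bush (a point): Centre of the UNDERSIDE mouth of the brass guide bush inside the chamber, at chamber (5, -30, 48) mm. Bore 14 mm, upright, 12 mm long (from 48 to 60 mm up), outside 28 mm across, on an aluminium bracket from the back wall. 30 mm of free air lies between this point and the plate's top below it.
- plate: Aluminium soak plate 130 x 170 x 8 mm on the chamber floor with a row of steel gauge blocks. Origin: centre of its underside, 10 mm above the bench; its top is 18 mm above the bench.
- door (a joint): Angle of the clear front door, rad: 0 shut, growing as it swings out; starts at 0.4 to 0.75. Upright hinge at chamber (-80, 100) mm; from above it turns clockwise to open. Panel 6 mm thick, 198 wide, 4 to 116 mm up; outer face at chamber x -86 when shut. Stays where left, moves with under 1 N; at about 0.05 meets a sprung ball catch: 5.5 N at door_push snaps it past, to 0, and it stays.
- door_push (a point): Point on the door's outer face, 130 mm from the hinge line, 85 mm above the bench: push here, square to the face. It moves with the door; its x axis points through the door from outside to inside, z up. A black knob (18 mm across, 20 mm proud) sits lower, 168 mm from the hinge, 40 mm up.
- probe: The long thermometer, about 0.12 kg, upright in the rack at the start. Origin: the tip of its stem; z runs from the tip up through the handle. Steel stem 10 mm thick, 110 mm long with a round end, then a black round handle 22 mm thick, 70 mm long, display on its flat top (180 mm in all). It hangs by the underside of its handle on the rack's top.
- probe_grip (a point): On the long thermometer's axis, 140 mm above its tip, 30 mm above the underside of the handle: where to grip it.
- probe_shoulder (a point): On the long thermometer's axis at the underside of its handle, 110 mm above its tip.
- rack: Aluminium rack, fixed: base 150 (its x) by 60 mm, end posts, top plate with its upper face 125 mm above the bench and two 14 mm holes at x -35 and +35 mm. Origin: centre of its underside. Stands left or right of the chamber; the long thermometer hangs in either hole, the short one in the other. A straight lift of 110 mm frees the long stem.
- spare: The short thermometer in the other hole of the rack, to be left: stem 10 mm by 60 mm, fat black handle 32 mm in diameter and 45 mm high. Origin: the tip of its stem.
- plug_gauge: Steel plug gauge, 114 mm long, 18 mm high, lying loose. Origin under its middle.
- loupe: Black eye loupe, 38 mm across, 40 mm high, standing loose. Origin under its middle.
- vee_block: Steel vee block 60 x 60 x 45 mm, loose. Origin under its middle.
- bottle: White plastic bottle, 52 mm across, 125 mm high, loose. Origin under its middle.
- tweezers: Steel tweezers 135 mm long, 8 mm high, lying loose. Origin under their middle.
- case: Closed dark wooden case 170 x 115 x 50 mm, fixed, on the other side of the chamber from the rack. Origin under its middle.
There are look-alikes about, which are no part of the job. What is shaped like the probe but green is not meant.

How it is judged:
By the outcome, as a careful person would: the job done as asked, in the order asked, and still so for the second after the job is handed in, while the arm keeps its last pose, push and grip.
It also fails if it takes over 72 s, if anything falls off the work surface, if the arm or the gripper's body presses on something with over 40 N, if the wrist force passes 120 N, or if a joint passes its speed limit or range.

ROBOT

A 6-joint arm with a two-finger parallel gripper is mounted at the origin on the work surface. World frame = base frame: x ahead of the robot, y to its left, z up, the work surface at z = 0. Lengths are in mm, angles in rad, forces in N, time in s.
With the tool pointing down it reaches from about 350 to 875 mm from the base axis. Payload 4.2 kg.
Tool frame: the origin (TCP) lies between the finger pads; the fingertips stand 25 mm ahead of it and the grasp point (between the pads) lies 6 mm ahead of it; z points along the fingers, y is the line along which they close (so a half turn about z gives the same grasp; the last joint's range is limited). The gripper opens to 85 mm and grips with 20 to 120 N. Pads are 22 mm wide; open, the fingers measure 114 mm over their backs; the gripper's body (76 mm by 85 mm) begins 54 mm behind the grasp point. The pads swing forward as they close: fully open they stand 13 mm farther back than shut.
Start: joints at [1.457, 0.385, 0.008, 0, -1.194, -0.259], TCP at [227.607, 582.06, 256.312] pointing down, gripper open.
Joint ranges: [-3.14, 3.14], [-1.21, 2.06], [-1.07, 1.41], [-3.16, 2.05], [-2.99, -0.16], [-3.1, 3.1]. Speed limits (rad/s): [2.79, 2.79, 3.14, 3.14, 3.14, 3.14].

INTERFACE

Orientations are given as a unit quaternion [x, y, z, w].
In Python, from bench import read_state, get_image, job_done gives the robot as it stands.
- The arm moves only by the tool play_rows, never from a script. Its argument "series" is a list of rows, each a list of 6 numbers: the shift along the world's x, y, z in mm, then the turn, a rotation vector about the world's x, y, z in units of 6 degrees (1.0 is 6 degrees). A call has 1 to 20 rows; each row shifts and turns the commanded pose from where the row before left it; what a row does not reach is not made up. A row lasts 1/12 s, in which the tool goes at most 41.7 mm and 7.16 degrees, less where a joint would pass 70% of its speed; a pose out of reach is approached as far as the arm can. A call is refused whole if a number of a shift passes 41.7 or a number of a turn 1, either way. A call with a gripper value outside its range is refused whole. "gripper" is the opening, from 0 (shut) to 1 (fully open), set as the call begins (left out, the last holds). The fingers move at their own pace and stop on an object; the grip force is fixed at half the most. Time passes only in rows, so rows that do not move let the fingers close. It gives the time, the measured TCP pose, the force, the opening and the grip force at its end, in the units of the state.
- read_state(): the state, without advancing time (a new reading comes with each control period).
- get_image(name): name is "scene" or "side" or "wrist"; returns a dict with "image" (420x560x3 uint8, red, green, blue), "fx", "fy", "cx", "cy" (pixels), "dist_coeffs" ([k1, k2, p1, p2, k3] as OpenCV has them; the pictures are not rectified), "eye" and "rotation" of the camera in the world. Camera axes: x right, y down, z forward; pixel columns grow to the right and rows downward; lengths in mm; the calibration is good to about 2 mm. A picture is of the moment at which its call begins. There is no depth.
- job_done(): hands the job in; it is judged then, once.
The state is a dict: "clock": time; "joints": joint angles; "joint_vel": joint speeds; "joint_efforts": joint torques, N m; "position": TCP position; "ee_rot": TCP orientation; "contact_force": force on the tool from outside, world axes, zero at the start; "wrist_torque": the same for the moment, N m; "gripper_width": finger opening in mm; "grasp_force": force on a finger pad.
Only numpy, scipy, OpenCV 4.12 (cv2) and the standard library are available. Lean on these libraries where they do the work, as an engineer would, in place of code of your own. Each camera call takes 0.05 s, during which the arm holds its last target. There are 200 camera calls.

## Working session

There is one attempt and no reset: what is moved stays moved. The work goes in short steps, Python scripts to look and compute and a tool call to move; the robot and the scene stay as the last step left them, time stands still between calls to the robot, and variables do not carry over. Pictures are saved under pics/ and viewed, at most 13 in all, crops included, and the job is handed in when it is done.

Besides the shell and the picture viewer there is one more tool, called after "Emit:" as name(argument=value, ...) on one line, values as JSON. play_rows: Moves the arm, as the interface text tells. Its arguments: {"type":"object","properties":{"series":{"type":"array","items":{"type":"array","items":{"type":"number"}}},"gripper":{"type":"number"}},"required":["series"]}

```bash
mkdir -p pics
cat > h.py <<'E'
import numpy as np,cv2,pickle
from bench import *
def snap(n,f):
    d=get_image(n); pickle.dump(d,open(f'pics/{f}.pkl','wb')); cv2.imwrite(f'pics/{f}.png',d['image'][:,:,::-1]); return d
def ld(f): return pickle.load(open(f'pics/{f}.pkl','rb'))
def K(d): return np.array([[d['fx'],0,d['cx']],[0,d['fy'],d['cy']],[0,0,1.]])
def ray(d,p):
    u=cv2.undistortPoints(np.array([[p]],float),K(d),np.array(d['dist_coeffs'],float))[0,0]
    v=np.array(d['rotation'])@np.array([u[0],u[1],1]); return np.array(d['eye'],float),v/np.linalg.norm(v)
def atz(d,p,z):
    e,v=ray(d,p); return e+v*(z-e[2])/v[2]
def tri(obs):
    A=np.zeros((3,3));b=np.zeros(3);R=[]
    for d,p in obs:
        e,v=ray(d,p);M=np.eye(3)-np.outer(v,v);A+=M;b+=M@e;R.append((e,M))
    x=np.linalg.solve(A,b); return x,[round(float(np.linalg.norm(M@(x-e))),1) for e,M in R]
def proj(d,X):
    R=np.array(d['rotation']).T; 
    return cv2.projectPoints(np.atleast_2d(X).astype(float),cv2.Rodrigues(R)[0],-R@np.array(d['eye'],float),K(d),np.array(d['dist_coeffs'],float))[0][:,0]
E
python3 - <<'E'
from h import *
ims=[snap(n,n+'0')for n in('scene','side','wrist')]
for d in ims: print(np.round(d['eye']),np.round(d['rotation'],2).tolist(),d['fx'])
print(read_state())
E
```

```text
[1060. -331.  829.] [0.82, 0.44, -0.18, -0.31] 435.09785005418684
[311. 685. 723.] [-0.13, 0.9, -0.41, 0.07] 400.3607694536863
[291. 557. 374.] [-0.56, 0.82, 0.11, -0.08] 316.2358512684089
{'clock': 0.15, 'joints': array([ 1.45656664e+00,  3.85419644e-01,  6.90582730e-03, -3.36806240e-04,
       -1.19398418e+00, -2.58611123e-01]), 'joint_vel': array([ 1.58206520e-03, -3.35775044e-03,  4.34636141e-03,  2.07942884e-03,
       -4.44321127e-05, -1.76055354e-03]), 'joint_efforts': array([ 3.82849021e-04, -3.92680621e+01,  1.88582236e+01,  4.18860063e+00,
       -3.40730738e-03, -3.32767435e-06]), 'position': array([227.49933411, 581.6922008 , 255.43782848]), 'ee_rot': array([ 9.82662102e-01, -1.85403466e-01, -9.47586818e-05,  8.59911190e-04]), 'contact_force': array([-0.11077007, -1.0378524 , -0.35713477]), 'wrist_torque': array([ 0.01461852, -0.01204918, -0.02858271]), 'grasp_force': 0.0, 'gripper_width': 85.54267497970916}
```

View pics/scene0.png

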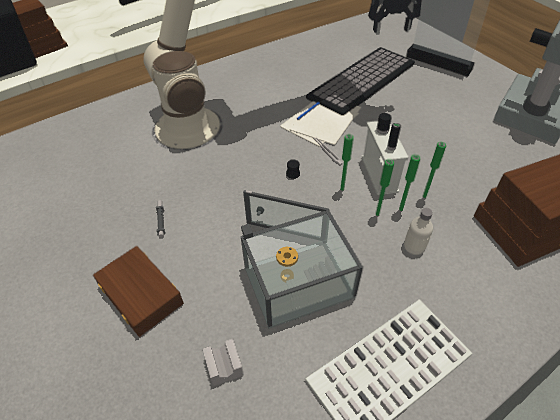

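View pics/side0.png

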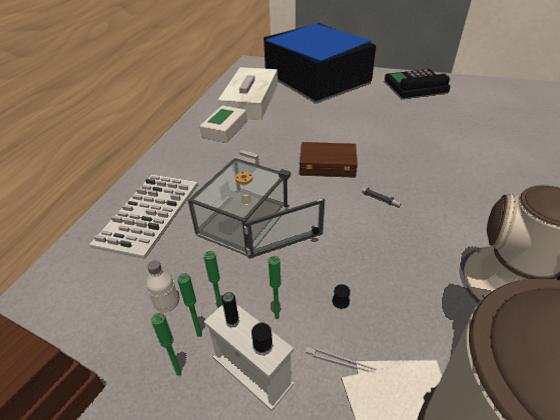

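Scene: candidates for the probe are the black slim handle at (394,135), the fat black handle (spare) at (384,122), and green ones at (347,148), (386,175), (412,168) and (438,155). In side, the black slim one is at (230,308), the fat one at (262,337). By the description it is the black slim one. The chamber's roof bush is at (287,256) in scene and (244,177) in side.

Run:
```python
import cv2
a=cv2.imread('pics/scene0.png')[108:332,228:458];cv2.imwrite('pics/c1.png',cv2.resize(a,None,fx=2.6,fy=2.6,interpolation=cv2.INTER_CUBIC))
a=cv2.imread('pics/side0.png')[150:410,140:350];cv2.imwrite('pics/c2.png',cv2.resize(a,None,fx=2.3,fy=2.3,interpolation=cv2.INTER_CUBIC))
```

```text
(no output)
```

View pics/c1.png

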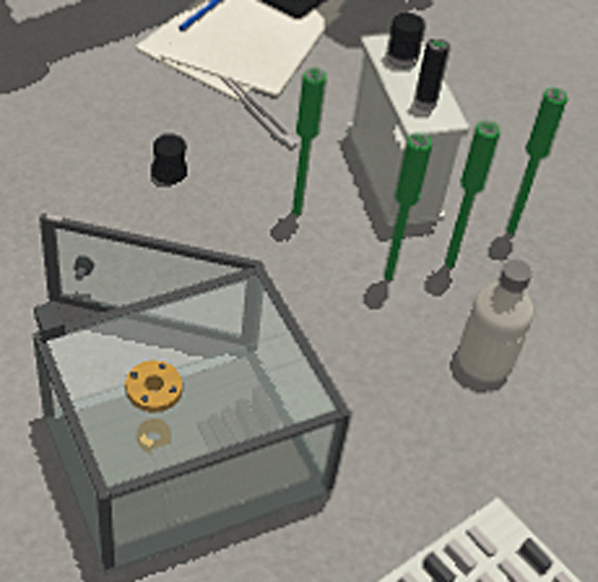

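View pics/c2.png

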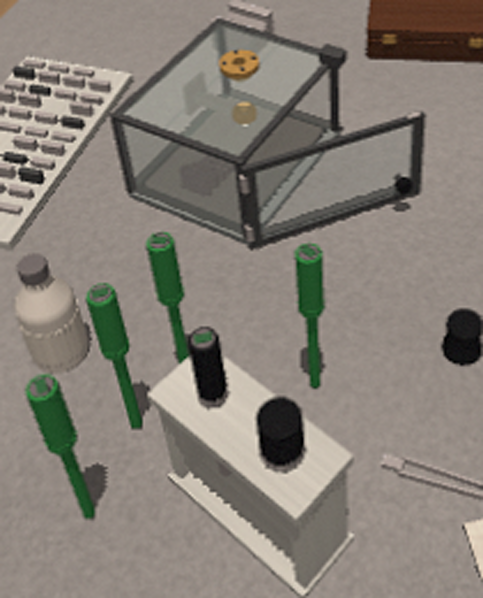

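Crops (c1, c2) confirm it: the slim black handle with a display has its top at c1 (437,44) / c2 (204,337), beside the fat spare at (407,20)/(280,408); the rest are green. The bush centre is at c1 (154,384) / c2 (239,64). The door's free top corner is at c1 (43,218) / c2 (422,116), the hinge corner at c1 (258,265) / c2 (245,163).

Run:
```python
from h import *
s,t=ld('scene0'),ld('side0')
S=lambda x,y:(228+x/2.6-.3,108+y/2.6-.3); T=lambda x,y:(140+x/2.3-.3,150+y/2.3-.3)
P=dict(bush=((154,384),(239,64)),probe=((437,44),(204,337)),spare=((407,20),(280,408)),doortop=((43,218),(422,116)),knob=((85,266),(404,186)),hinge=((258,265),(244,164)),catchc=((42,338),(332,58)),backm=((107,493),(220,22)),backp=((347,412),(116,117)),g1=((314,74),(308,250)),g2=((416,141),(160,240)),g3=((487,129),(101,291)),g4=((554,95),(43,384)),
 rackA=((362,38),(350,460)),rackB=((468,128),(152,392)),bottle=((517,270),(34,265)),guide=((152,434),(244,113)),loupe=((169,144),(464,322)))
for k,(a,b) in P.items():
    x,e=tri([(s,S(*a)),(t,T(*b))]);print(k,x.round(1),e)
```

```text
Traceback (most recent call last):
  File "h.py", line 15, in tri
    e,v=ray(d,p);M=np.eye(3)-np.outer(v,v);A+=M;b+=M@e;R.append((e,M))
        ~~~^^^^^
  File "h.py", line 9, in ray
    v=np.array(d['rotation'])@np.array([u[0],u[1],1]); return np.array(d['eye'],float),v/np.linalg.norm(v)
      ~~~~~~~~~~~~~~~~~~~~~~~^~~~~~~~~~~~~~~~~~~~~~~~
ValueError: matmul: Input operand 1 has a mismatch in its core dimension 0, with gufunc signature (n?,k),(k,m?)->(n?,m?) (size 3 is different from 4)
```

View pics/wrist0.png

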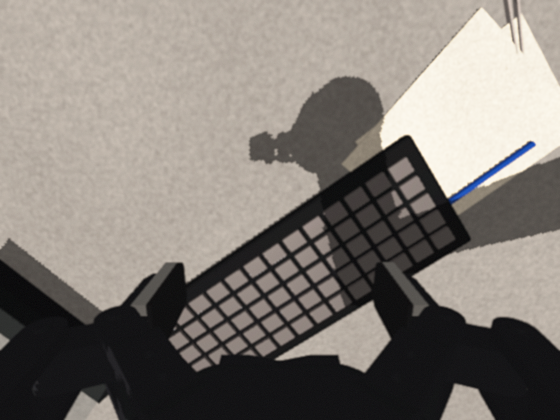

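The wrist view shows only the keyboard and paper, nothing useful. The camera rotation is a quaternion, so I'll fix the helper.

```bash
sed -i "s/np.array(d\['rotation'\])/Rm(d)/g" h.py
cat >> h.py <<'E'
from scipy.spatial.transform import Rotation
def Rm(d): return Rotation.from_quat(d['rotation']).as_matrix()
E
python3 - <<'E'
from h import *
s,t=ld('scene0'),ld('side0')
print([Rm(d)[:,2].round(2) for d in(s,t,ld('wrist0'))])
S=lambda x,y:(228+x/2.6-.3,108+y/2.6-.3); T=lambda x,y:(140+x/2.3-.3,150+y/2.3-.3)
P=dict(bush=((154,384),(239,64)),probe=((437,44),(204,337)),spare=((407,20),(280,408)),doortop=((43,218),(422,116)),knob=((85,266),(404,186)),hinge=((258,265),(244,164)),catchc=((42,338),(332,58)),backm=((107,493),(220,22)),backp=((347,412),(116,117)),g1=((314,74),(308,250)),g2=((416,141),(160,240)),g3=((487,129),(101,291)),g4=((554,95),(43,384)),
 rackA=((362,38),(350,460)),rackB=((468,128),(152,392)),bottle=((517,270),(34,265)),guide=((152,434),(244,113)),loupe=((169,144),(464,322)))
for k,(a,b) in P.items():
    x,e=tri([(s,S(*a)),(t,T(*b))]);print(k,x.round(1),e)
print(Rotation.from_quat(read_state()['ee_rot']).as_matrix().round(3).tolist())
E
```

```text
[array([-0.57,  0.35, -0.74]), array([ 0.23, -0.72, -0.65]), array([-0.25,  0.1 , -0.96])]
bush [643.6 -55.8 123.4] [1.7, 1.7]
probe [515.1 337.  195.9] [1.3, 1.3]
spare [452.1 362.3 173.3] [1.3, 1.3]
doortop [435.8 -35.  112. ] [2.1, 2.1]
knob [445.8  -3.   38.4] [1.1, 1.1]
hinge [585.9  86.3 116.7] [1.3, 1.3]
catchc [ 552.4 -102.6  115.2] [1.5, 1.5]
backm [ 698.9 -134.1  116.3] [0.2, 0.2]
backp [739.4  53.7 115.6] [0.2, 0.2]
g1 [473.8 228.7 180.8] [1.5, 1.5]
g2 [590.4 247.4 178.8] [2.5, 2.5]
g3 [612.3 308.1 179.8] [1.2, 1.2]
g4 [612.8 391.7 179.9] [1.3, 1.3]
rackA [403.7 357.2 122.3] [2.6, 2.6]
rackB [562.4 347.5 124.6] [0.0, 0.0]
bottle [713.  258.8 123.1] [0.3, 0.3]
guide [643.3 -56.7  53.7] [2.6, 2.6]
loupe [353.1 154.9  39.8] [2.3, 2.3]
[[0.931, -0.364, -0.001], [-0.364, -0.931, -0.002], [0.0, 0.002, -1.0]]
```

Run:
```python
from h import *
from scipy.optimize import least_squares
s,t=ld('scene0'),ld('side0')
S=lambda x,y:(228+x/2.6-.3,108+y/2.6-.3); T=lambda x,y:(140+x/2.3-.3,150+y/2.3-.3)
O=[((5,-30,128),S(154,384),T(239,64)),((-80,100,119),S(258,265),None),((-80,-100,119),S(42,338),None),((80,-100,119),S(107,493),T(220,22)),((80,100,119),S(347,412),T(116,117)),((5,-30,60),S(154,432),T(244,108))]
def W(p): 
    c,q=np.cos(p[2]),np.sin(p[2]);return lambda X:np.array([p[0]+c*X[0]-q*X[1],p[1]+q*X[0]+c*X[1],X[2]])
def f(p):
    w=W(p);r=[]
    for X,a,b in O:
        for d,m in((s,a),(t,b)):
            if m: r+=list(proj(d,w(X))[0]-m)
    return r
r=least_squares(f,[630,-30,-.2],loss='soft_l1');p=r.x;print(p,np.degrees(p[2]),np.round(r.fun,1))
w=W(p);print('bush',w((5,-30,128)))
H=w((-80,100,0))[:2]
# door angle
a=S(43,218);b=T(422,116)
def D(q,l,off,z): 
    th=p[2]-q; n=np.array([np.cos(th),np.sin(th)]);e=np.array([np.sin(th),-np.cos(th)]);return np.r_[H+l*e-off*n,z],np.degrees(th)
g=least_squares(lambda q:np.r_[proj(s,D(q[0],196,3,116)[0])[0]-a,proj(t,D(q[0],196,3,116)[0])[0]-b],[.6]);print('door',g.x,g.fun)
for q in (g.x[0],.5,.35,.2,.1,.05,0,-.02): print(round(q,2),D(q,130,6,85),'tcp',D(q,130,17,0)[0])
```

```text
[ 6.44411973e+02 -2.64568230e+01 -1.89039105e-01] -10.831142872943655 [ 0.4 -0.7  0.6 -2.   0.5 -0.9 -3.7 -1.  -1.   2.9 -1.1 -2.3  2.3 -0.8
 -1.6 -0.5  0.4 -0.2  0.6 -0.1]
bush [643.68544341 -56.86195671 128.        ]
door [0.67868163] [-0.93506955 -0.93281298  2.14685244 -2.26617968]
0.68 (array([481.57783272,   7.31835476,  85.        ]), np.float64(-49.716735796554296)) tcp [474.46559593  15.70978419   0.        ]
0.5 (array([497.34407526,  -9.73175585,  85.        ]), np.float64(-39.47903262948482)) tcp [488.85364491  -2.73800203   0.        ]
0.35 (array([512.74895322, -21.69151268,  85.        ]), np.float64(-30.88466570252247)) tcp [503.30872774 -16.04508523   0.        ]
0.2 (array([529.76809473, -31.21489813,  85.        ]), np.float64(-22.290298775560117)) tcp [519.59008123 -27.04260364   0.        ]
0.1 (array([541.82349234, -36.10225959,  85.        ]), np.float64(-16.560720824251888)) tcp [531.27979211 -32.96691506   0.        ]
0.05 (array([548.01928656, -38.08803751,  85.        ]), np.float64(-13.695931848597773)) tcp [537.33206129 -35.48357671   0.        ]
0 (array([554.30658518, -39.76167307,  85.        ]), np.float64(-10.831142872943655)) tcp [543.50254737 -37.69460581   0.        ]
-0.02 (array([556.84361249, -40.34276393,  85.        ]), np.float64(-9.685227282682009)) tcp [546.00039683 -38.49217643   0.        ]
```

Emit:
play_rows(series=[[14.2, -33.9, 0, 0, 0, -0.3], [14.2, -33.9, 0, 0, 0, -0.3], [14.2, -33.9, 0, 0, 0, -0.3], [14.2, -33.9, 0, 0, 0, -0.3], [14.2, -33.9, 0, 0, 0, -0.3], [14.2, -33.9, 0, 0, 0, -0.3], [14.2, -33.9, 0, 0, 0, -0.3], [14.2, -33.9, 0, 0, 0, -0.3], [14.2, -33.9, 0, 0, 0, -0.3], [14.2, -33.9, 0, 0, 0, -0.3], [14.2, -33.9, 0, 0, 0, -0.3], [14.2, -33.9, 0, 0, 0, -0.3], [14.2, -33.9, 0, 0, 0, -0.3], [14.2, -33.9, 0, 0, 0, -0.3], [14.2, -33.9, 0, 0, 0, -0.3], [14.2, -33.9, 0, 0, 0, -0.3], [0, 0, 0, 0, 0, 0], [0, 0, 0, 0, 0, 0]], gripper=0)

```text
clock: 1.65
position: [454.9, 37.9, 255.9]
ee_rot: [0.905, -0.426, -0.0, 0.0]
contact_force: [0.0, 0.3, 0.5]
gripper_width: 0.2
grasp_force: 0.0
```

Emit:
play_rows(series=[[0, 0, -26, 0, 0, 0], [0, 0, -26, 0, 0, 0], [0, 0, -26, 0, 0, 0], [0, 0, -26, 0, 0, 0], [0, 0, -26, 0, 0, 0], [0, 0, -26, 0, 0, 0], [0, 0, 0, 0, 0, 0], [0, 0, 0, 0, 0, 0]])

```text
clock: 2.32
position: [454.1, 40.2, 99.8]
ee_rot: [0.906, -0.423, -0.001, 0.001]
contact_force: [0.7, -0.4, 1.2]
gripper_width: -0.0
grasp_force: 0.0
```

Run:
```python
from h import *
a=snap('side','side1')['image'][150:300,180:400];cv2.imwrite('pics/c3.png',cv2.resize(a[:,:,::-1],None,fx=3,fy=3,interpolation=cv2.INTER_CUBIC))
print(read_state()['position'])
```

```text
[455.26064944  40.55525537 101.02341053]
```

View pics/c3.png

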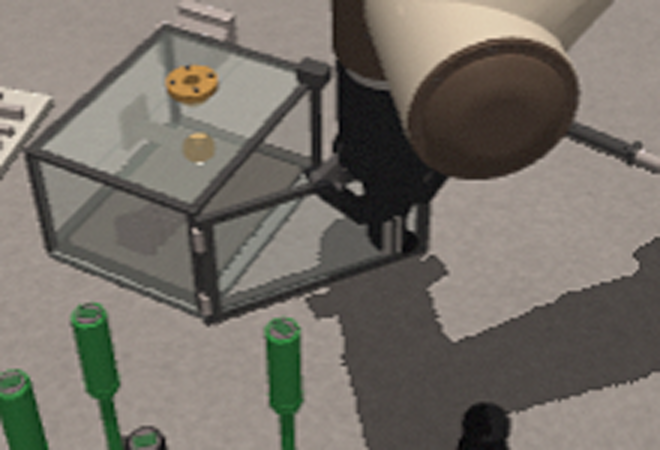

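The picture shows the closed fingers standing just outside the door panel (c3 (390,230)), clear of the knob. Now I push along the arc.

Emit:
play_rows(series=[[6.5, -7.8, 0, 0, 0, 0], [6.5, -7.8, 0, 0, 0, 0], [6.5, -7.8, 0, 0, 0, 0], [4.8, -6.1, 0, 0, 0, 0.6], [4.8, -6.1, 0, 0, 0, 0.6], [4.8, -6.1, 0, 0, 0, 0.6], [4.8, -4.4, 0, 0, 0, 0.48], [4.8, -4.4, 0, 0, 0, 0.48], [4.8, -4.4, 0, 0, 0, 0.48], [5.4, -3.7, 0, 0, 0, 0.48], [5.4, -3.7, 0, 0, 0, 0.48], [5.4, -3.7, 0, 0, 0, 0.48], [5.8, -3, 0, 0, 0, 0.47], [5.8, -3, 0, 0, 0, 0.47], [0, 0, 0, 0, 0, 0]])

```text
clock: 3.62
position: [532.7, -33.6, 101.1]
ee_rot: [0.99, -0.143, 0.001, -0.0]
contact_force: [0.5, 0.0, 0.5]
gripper_width: -0.1
grasp_force: 0.0
```

Continue along the face normal in small steps, watching the force.

Emit:
play_rows(series=[[3, -1.2, 0, 0, 0, 0.24], [3, -1.2, 0, 0, 0, 0.24], [2, -0.7, 0, 0, 0, 0.16], [2, -0.7, 0, 0, 0, 0.16], [0, 0, 0, 0, 0, 0]])

```text
clock: 4.03
position: [538.4, -36.9, 99.7]
ee_rot: [0.995, -0.102, -0.003, 0.0]
contact_force: [-4.6, 0.1, 1.2]
gripper_width: -0.0
grasp_force: 0.0
```

Emit:
play_rows(series=[[1, -0.2, 0, 0, 0, 0.08], [1, -0.2, 0, 0, 0, 0.04], [0, 0, 0, 0, 0, 0]])

```text
clock: 4.28
position: [538.8, -37.3, 99.5]
ee_rot: [0.995, -0.096, -0.005, 0.001]
contact_force: [-8.6, 1.0, 3.2]
gripper_width: 0.2
grasp_force: 0.0
```

Emit:
play_rows(series=[[1.5, -0.3, 0, 0, 0, 0], [1.5, -0.3, 0, 0, 0, 0], [0, 0, 0, 0, 0, 0]])

```text
clock: 4.53
position: [544.3, -37.7, 99.9]
ee_rot: [0.995, -0.096, -0.002, 0.0]
contact_force: [-4.0, -0.3, 1.4]
gripper_width: 0.2
grasp_force: 0.0
```

Run:
```python
from h import *
s=read_state();print(s['position'],s['contact_force'])
a=snap('scene','sc2')['image'][180:340,230:370];b=snap('side','sd2')['image'][150:270,180:320]
z=lambda i,f:cv2.resize(i[:,:,::-1],None,fx=f,fy=f,interpolation=cv2.INTER_CUBIC)
A=z(a,2.8);B=z(b,2.8);c=np.zeros((max(A.shape[0],B.shape[0]),A.shape[1]+B.shape[1],3),np.uint8);c[:A.shape[0],:A.shape[1]]=A;c[:B.shape[0],A.shape[1]:]=B;cv2.imwrite('pics/c4.png',c)
```

```text
[544.30378021 -37.66954708  99.90174581] [-3.97268141 -0.28895244  1.37185104]
```

View pics/c4.png

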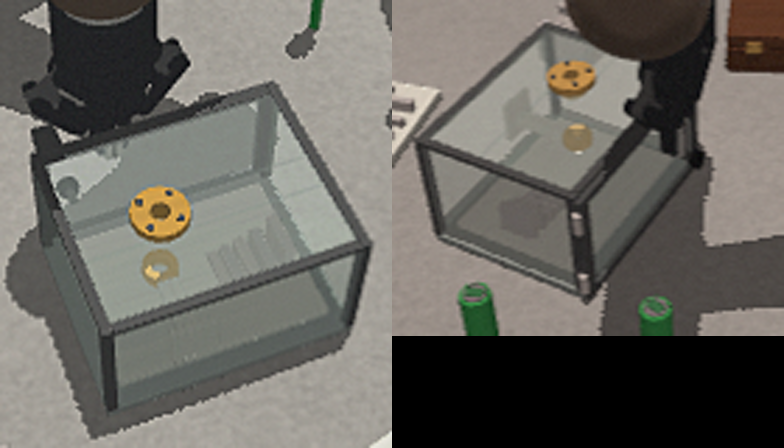

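The door has jumped from 538.8 to 544.3 mm, the force has dropped, and both views show the panel flush: it has snapped home. One more small press, then back off and rise.

Emit:
play_rows(series=[[1.5, -0.3, 0, 0, 0, 0], [0, 0, 0, 0, 0, 0], [-10, 2, 0, 0, 0, 0], [-25, 5, 0, 0, 0, 0], [0, 0, 35, 0, 0, 0], [0, 0, 40, 0, 0, 0], [0, 0, 40, 0, 0, 0], [0, 0, 40, 0, 0, 0], [0, 0, 40, 0, 0, 0], [0, 0, 36, 0, 0, 0], [0, 0, 0, 0, 0, 0]])

```text
clock: 5.55
position: [516.5, -30.4, 341.1]
ee_rot: [0.995, -0.095, 0.011, -0.002]
contact_force: [1.1, 0.1, 1.7]
gripper_width: -0.1
grasp_force: 0.0
```

Emit:
play_rows(series=[[0, 37, 0, 0, 0, -0.18], [0, 37, 0, 0, 0, -0.18], [0, 37, 0, 0, 0, -0.18], [0, 37, 0, 0, 0, -0.18], [0, 37, 0, 0, 0, -0.18], [0, 37, 0, 0, 0, -0.18], [0, 37, 0, 0, 0, -0.18], [0, 37, 0, 0, 0, -0.18], [0, 37, 0, 0, 0, -0.18], [0, 37, 0, 0, 0, -0.18], [0, 0, 0, 0, 0, 0], [0, 0, 0, 0, 0, 0]], gripper=0.75)

```text
clock: 6.55
position: [512.4, 342.0, 330.6]
ee_rot: [0.982, -0.187, 0.0, -0.001]
contact_force: [0.1, -0.2, 0.0]
gripper_width: 64.1
grasp_force: 0.0
```

Run:
```python
from h import *
s=read_state();print(s['position'],s['gripper_width'],Rotation.from_quat(s['ee_rot']).as_matrix().round(3)[:,0])
w=snap('wrist','w1')
print(proj(w,[(515,337,195),(452,362,170),(612,308,180)]).round(0).tolist())
```

```text
[512.3882809  341.99159758 330.61920156] 64.06256079344587 [ 0.93  -0.367  0.001]
[[284.0, 202.0], [283.0, 264.0], [273.0, 74.0]]
```

View pics/w1.png

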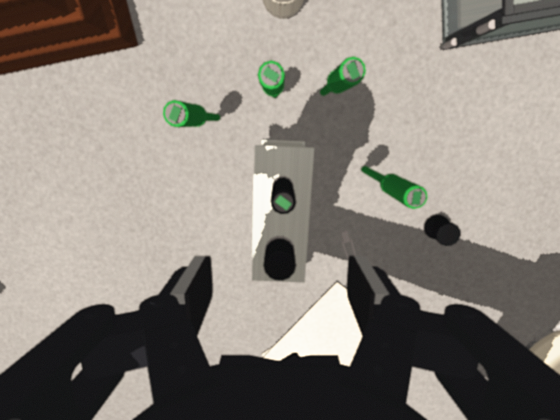

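The probe's display is at (283,201), within 1 px of the predicted (284,202), centred between the fingers. The spare is at (280,258), clear of them. Descending.

Emit:
play_rows(series=[[2.7, -5, 0, 0, 0, 0], [0, 0, -20, 0, 0, 0], [0, 0, -20, 0, 0, 0], [0, 0, -20, 0, 0, 0], [0, 0, -20, 0, 0, 0], [0, 0, -20, 0, 0, 0], [0, 0, -20, 0, 0, 0], [0, 0, -20, 0, 0, 0], [0, 0, -20, 0, 0, 0], [0, 0, -9.5, 0, 0, 0], [0, 0, 0, 0, 0, 0], [0, 0, 0, 0, 0, 0]])

```text
clock: 7.6
position: [515.8, 333.9, 162.5]
ee_rot: [0.982, -0.189, 0.0, -0.0]
contact_force: [-0.5, -0.8, -0.6]
gripper_width: 63.9
grasp_force: 0.0
```

Emit:
play_rows(series=[[0, 0, 0, 0, 0, 0], [0, 0, 0, 0, 0, 0], [0, 0, 0, 0, 0, 0], [0, 0, 0, 0, 0, 0], [0, 0, 0, 0, 0, 0], [0, 0, 0, 0, 0, 0], [0, 0, 0, 0, 0, 0], [0, 0, 0, 0, 0, 0]], gripper=0)

```text
clock: 8.27
position: [515.7, 335.1, 163.2]
ee_rot: [0.982, -0.188, 0.001, -0.001]
contact_force: [-0.9, 0.4, 6.3]
gripper_width: 20.8
grasp_force: 58.5
```

Emit:
play_rows(series=[[0, 0, 4, 0, 0, 0], [0, 0, 10, 0, 0, 0], [0, 0, 16, 0, 0, 0], [0, 0, 16, 0, 0, 0], [0, 0, 16, 0, 0, 0], [0, 0, 16, 0, 0, 0], [0, 0, 16, 0, 0, 0], [0, 0, 16, 0, 0, 0], [0, 0, 16, 0, 0, 0], [0, 0, 16, 0, 0, 0], [0, 0, 16, 0, 0, 0], [0, 0, 16, 0, 0, 0], [0, 0, 16, 0, 0, 0], [0, 0, 0, 0, 0, 0], [0, 0, 0, 0, 0, 0]])

```text
clock: 9.52
position: [514.7, 334.3, 352.1]
ee_rot: [0.982, -0.189, -0.0, -0.0]
contact_force: [-0.3, 0.0, -1.3]
gripper_width: 20.5
grasp_force: 59.3
```

Emit:
play_rows(series=[[5, -14, 0, 0, 0, 0], [9, -28, 0, 0, 0, 0], [9, -28, 0, 0, 0, 0], [9, -28, 0, 0, 0, 0], [9, -28, 0, 0, 0, 0], [9, -28, 0, 0, 0, 0], [9, -28, 0, 0, 0, 0], [9, -28, 0, 0, 0, 0], [9, -28, 0, 0, 0, 0], [9, -28, 0, 0, 0, 0], [9, -28, 0, 0, 0, 0], [9, -28, 0, 0, 0, 0], [9, -28, 0, 0, 0, 0], [9, -28, 0, 0, 0, 0], [6.5, -16, 0, 0, 0, 0], [0, 0, -20, 0, 0, 0], [0, 0, -20, 0, 0, 0], [0, 0, -12, 0, 0, 0], [0, 0, 0, 0, 0, 0], [0, 0, 0, 0, 0, 0]])

```text
clock: 11.18
position: [642.7, -60.2, 298.1]
ee_rot: [0.982, -0.189, -0.002, 0.001]
contact_force: [-0.2, -0.6, -0.6]
gripper_width: 20.7
grasp_force: 59.3
```

Run:
```python
from h import *
s=read_state();print(s['position'],s['gripper_width'],s['contact_force'])
z=lambda i,f:cv2.resize(i[:,:,::-1],None,fx=f,fy=f,interpolation=cv2.INTER_CUBIC)
c=np.zeros((600,800,3),np.uint8)
for i,n in enumerate(('scene','side','wrist')):
    d=snap(n,n+'3'); uv=proj(d,[(643.7,-56.9,140)])[0];x,y=[int(v) for v in uv.round()]
    x=min(max(x,38),522);y=min(max(y,50),370)
    x0=x-33;y0=y-60 if n!='wrist' else y-45
    y0=min(max(y0,0),330)
    a=z(d['image'][y0:y0+90,x0:x0+66],4); print(n,x0,y0,uv)
    c[(0):360,i*266:i*266+264]=a
cv2.imwrite('pics/c5.png',c[:360])
```

```text
[642.7334822  -60.15821121 298.06484914] 20.712722827291444 [-0.15370376 -0.56819867 -0.55057906]
scene 254 191 [287.26223022 251.13589437]
side 211 112 [243.79511116 171.59683621]
wrist 243 157 [276.20352901 201.56553974]
```

View pics/c5.png

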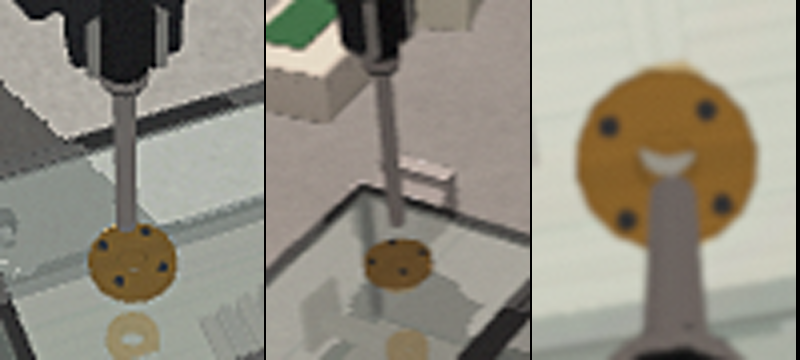

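c5 left (scene): stem tip at (127,232), bush centre from its screws at (133,256). Middle (side): tip at (398,226), bush (397,255). Right (wrist): tip at (674,178), bush centre (666,166). I'll triangulate both in the same views.

Run:
```python
from h import *
s,t,w=ld('scene3'),ld('side3'),ld('wrist3')
f=lambda o:lambda x,y:(o[0]+(x+.5)/4-.5,o[1]+(y+.5)/4-.5)
S,T,W=f((254,191)),f((211,112)),f((243,157))
B=[(s,S(133.2,255.6)),(t,T(131,256)),(w,W(133.8,166))]
C=[(s,S(127,222)),(t,T(131.5,218)),(w,W(142,200))]
for n,o in(('bush',B),('tipC',C)):
    print(n,tri(o),'s+t',tri(o[:2])[0].round(1),'s+w',tri([o[0],o[2]])[0].round(1),'t+w',tri(o[1:])[0].round(1))
for n in 'bush',:
  for d,p in B: print('bush z128',atz(d,p,128).round(1))
for z in(154,157,160):
  for d,p in C: print(z,atz(d,p,z).round(1))
# axis: stem top points
```

```text
bush (array([644.36201554, -56.75106665, 128.32903069]), [1.3, 1.5, 0.2]) s+t [644.4 -56.7 128.3] s+w [644.1 -57.4 129.5] t+w [644.9 -56.4 128. ]
tipC (array([642.53833567, -58.77685387, 155.89870605]), [1.4, 1.2, 0.4]) s+t [642.6 -59.1 155.8] s+w [641.9 -59.  155.7] t+w [643.  -58.1 156. ]
bush z128 [642.9 -57.2 128. ]
bush z128 [645.5 -55.9 128. ]
bush z128 [644.1 -56.8 128. ]
154 [640.3 -59.  154. ]
154 [644.5 -60.3 154. ]
154 [642.1 -58.2 154. ]
157 [642.1 -60.2 157. ]
157 [642.7 -56.4 157. ]
157 [642.8 -58.5 157. ]
160 [644.  -61.4 160. ]
160 [641.  -52.5 160. ]
160 [643.5 -58.8 160. ]
```

Emit:
play_rows(series=[[1.8, 2, 0, 0, 0, 0], [0, 0, -5, 0, 0, 0], [0, 0, -5, 0, 0, 0], [0, 0, -5, 0, 0, 0], [0, 0, 0, 0, 0, 0], [0, 0, 0, 0, 0, 0], [0, 0, 0, 0, 0, 0], [0, 0, 0, 0, 0, 0]])

```text
clock: 12.0
position: [645.5, -57.5, 285.1]
ee_rot: [0.982, -0.188, 0.0, -0.0]
contact_force: [0.5, -0.2, -1.8]
gripper_width: 20.4
grasp_force: 59.3
```

Run:
```python
from h import *
s=read_state();print(s['position'],s['gripper_width'],s['contact_force'])
z=lambda i,f:cv2.resize(i[:,:,::-1],None,fx=f,fy=f,interpolation=cv2.INTER_CUBIC)
c=np.zeros((480,800,3),np.uint8)
for i,n in enumerate(('scene','side','wrist')):
    d=snap(n,n+'4'); uv=proj(d,[(644.4,-56.8,132)])[0];x,y=[int(v) for v in uv.round()]
    x0=x-22;y0=y-50;a=z(d['image'][y0:y0+80,x0:x0+44],6);print(n,x0,y0); c[:,i*266:i*266+264]=a
cv2.imwrite('pics/c6.png',c)
```

```text
[645.54266671 -57.46882906 285.06417205] 20.36510952490088 [ 0.50263104 -0.22972376 -1.75975689]
scene 266 204
side 222 124
wrist 257 154
```

View pics/c6.png

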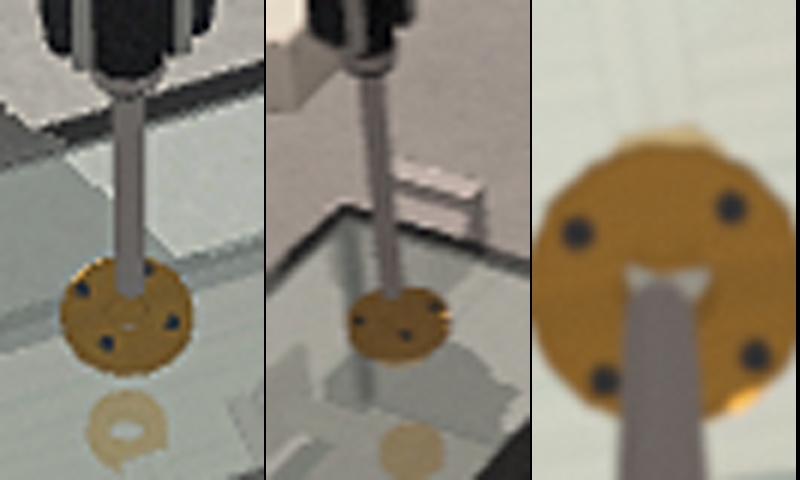

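c6: scene tip (130,297), bush centre by screws (128,306). Side tip (393,298), bush (397,314). Wrist tip (665,278), bush (667,294).

Run:
```python
from h import *
s,t,w=ld('scene4'),ld('side4'),ld('wrist4')
f=lambda o:lambda x,y:(o[0]+(x+.5)/6-.5,o[1]+(y+.5)/6-.5)
S,T,W=f((266,204)),f((222,124)),f((257,154))
B=[(s,S(127.9,305.7)),(t,T(131.5,314)),(w,W(135.3,294.5))]
C=[(s,S(130,282)),(t,T(126.5,286)),(w,W(133,315))]
for n,o in(('bush',B),('tipC',C)): print(n,tri(o),'s+t',tri(o[:2])[0].round(1))
zt=tri(C)[0][2]
for (d,p),(_,q) in zip(B,C): print((atz(d,p,128)-atz(d,q,zt)).round(1))
for d,(u) in ((s,[S(130,110),S(130,282)]),(t,[T(109,90),T(126.5,286)]),(w,[W(131,470),W(133,315)])):
    e,a=ray(d,u[0]);_,b=ray(d,u[1]);n=np.cross(a,b);n/=np.linalg.norm(n);print('axis plane n',n.round(3))
```

```text
bush (array([644.1209496 , -56.66557894, 127.61953365]), [1.4, 1.5, 0.2]) s+t [644.1 -56.5 127.7]
tipC (array([644.94690428, -56.52980999, 141.85104665]), [1.2, 1.5, 0.3]) s+t [645.  -56.3 141.9]
[ -0.8  -0.3 -13.9]
[ -1.1   0.4 -13.9]
[ -0.6  -0.1 -13.9]
axis plane n [-0.551 -0.834  0.001]
axis plane n [0.916 0.402 0.015]
axis plane n [-0.382 -0.924  0.002]
```

Aligned to about 0.8 mm. I correct that and lower gently into the roof bush.

Emit:
play_rows(series=[[-0.8, -0.1, 0, 0, 0, 0], [0, 0, -4, 0, 0, 0], [0, 0, -4, 0, 0, 0], [0, 0, -4, 0, 0, 0], [0, 0, -4, 0, 0, 0], [0, 0, -4, 0, 0, 0], [0, 0, -4, 0, 0, 0], [0, 0, 0, 0, 0, 0], [0, 0, 0, 0, 0, 0]])

```text
clock: 12.9
position: [644.5, -57.6, 260.4]
ee_rot: [0.982, -0.188, -0.0, 0.0]
contact_force: [-1.2, -0.6, -1.1]
gripper_width: 20.7
grasp_force: 59.3
```

Emit:
play_rows(series=[[0, 0, -4, 0, 0, 0], [0, 0, -4, 0, 0, 0], [0, 0, -4, 0, 0, 0], [0, 0, -4, 0, 0, 0], [0, 0, -4, 0, 0, 0], [0, 0, -4, 0, 0, 0], [0, 0, -4, 0, 0, 0], [0, 0, -4, 0, 0, 0], [0, 0, -4, 0, 0, 0], [0, 0, 0, 0, 0, 0], [0, 0, 0, 0, 0, 0]])

```text
clock: 13.82
position: [644.5, -57.6, 224.5]
ee_rot: [0.982, -0.188, -0.0, 0.0]
contact_force: [-0.0, 0.1, -0.0]
gripper_width: 21.0
grasp_force: 59.3
```

Emit:
play_rows(series=[[0, 0, -4, 0, 0, 0], [0, 0, -4, 0, 0, 0], [0, 0, -4, 0, 0, 0], [0, 0, -4, 0, 0, 0], [0, 0, -4, 0, 0, 0], [0, 0, -4, 0, 0, 0], [0, 0, 0, 0, 0, 0], [0, 0, 0, 0, 0, 0]])

```text
clock: 14.48
position: [644.5, -57.6, 200.4]
ee_rot: [0.982, -0.188, -0.0, 0.0]
contact_force: [1.2, -0.1, -1.0]
gripper_width: 20.8
grasp_force: 59.3
```

Emit:
play_rows(series=[[0, 0, -3, 0, 0, 0], [0, 0, -3, 0, 0, 0], [0, 0, -3, 0, 0, 0], [0, 0, -3, 0, 0, 0], [0, 0, -3, 0, 0, 0], [0, 0, -3, 0, 0, 0], [0, 0, -2, 0, 0, 0], [0, 0, 0, 0, 0, 0], [0, 0, 0, 0, 0, 0], [0, 0, 0, 0, 0, 0]])

```text
clock: 15.32
position: [644.7, -57.6, 181.0]
ee_rot: [0.982, -0.188, 0.0, 0.0]
contact_force: [-0.3, 0.1, -0.5]
gripper_width: 20.3
grasp_force: 59.3
```

Run:
```python
from h import *
s=read_state();print(s['position'],s['gripper_width'],s['contact_force'])
z=lambda i,f:cv2.resize(i[:,:,::-1],None,fx=f,fy=f,interpolation=cv2.INTER_CUBIC)
c=np.zeros((600,800,3),np.uint8)
for i,n in enumerate(('scene','side')):
    d=snap(n,n+'5'); uv=proj(d,[(644.2,-56.8,90)])[0];x,y=[int(v) for v in uv.round()]
    x0=x-40;y0=y-60;c[:,i*400:i*400+400]=z(d['image'][y0:y0+120,x0:x0+80],5)
    print(n,x0,y0,[((p-(x0,y0)+.5)*5-.5).round(0).tolist() for p in proj(d,[(644.2,-56.8,h) for h in(143,128,60,48,33,18)])])
cv2.imwrite('pics/c7.png',c)
```

```text
[644.72784611 -57.55192479 180.98790246] 20.25885787908839 [-0.30328001  0.11062099 -0.49230961]
scene 247 206 [[204.0, 224.0], [204.0, 246.0], [204.0, 341.0], [204.0, 357.0], [204.0, 376.0], [204.0, 394.0]]
side 205 127 [[194.0, 220.0], [197.0, 244.0], [208.0, 350.0], [210.0, 367.0], [212.0, 389.0], [215.0, 410.0]]
```

View pics/c7.png

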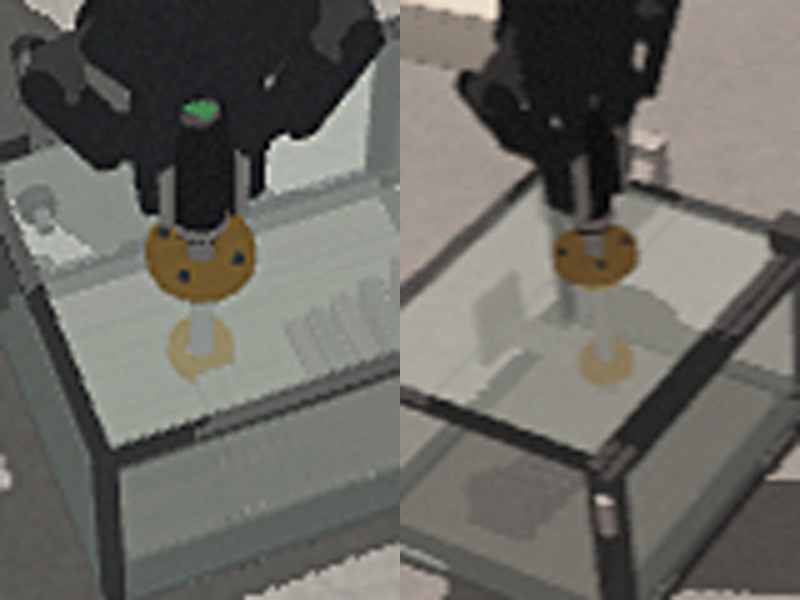

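Run:
```python
from h import *
d=ld('scene5')
for z in(205,209,213,217,221): print(z,((proj(d,[(644.2,-56.8,z)])[0]-(247,206)+.5)*5-.5).round(1))
i=d['image'][220:236,278:296].astype(int);g=i[:,:,1]-i[:,:,0]
ys,xs=np.where(g>25);print(xs.mean()+278,ys.mean()+220,((xs.mean()+278-247+.5)*5-.5,(ys.mean()+220-206+.5)*5-.5),len(xs))
d=ld('scene0');i=d['image'][115:135,385:405].astype(int);g=i[:,:,1]-i[:,:,0];ys,xs=np.where(g>20);print(len(xs),xs.mean()+385 if len(xs) else 0,ys.mean()+115 if len(xs) else 0,proj(d,[(515,337,195)]))
```

```text
205 [204.1 124.1]
209 [204.1 117.3]
213 [204.1 110.4]
217 [204.1 103.4]
221 [204.   96.4]
286.52941176470586 227.41176470588235 (np.float64(199.64705882352928), np.float64(109.05882352941174)) 17
10 396.5 124.5 [[396.24882168 125.05438141]]
```

c7 shows the stem passing the roof bush and into the guide bush below it, with the door still flush. The handle's top is at scene (200,109) in the crop, against (204,110) predicted for 213 mm, so the tip stands at about 33 mm, midway. I'll hand in.

```bash
python3 -c "
from bench import *
print(job_done())"
```

```text
the job is handed in; nothing more can be done
None
```

I handed the job in with the door snapped shut and the long thermometer still in the gripper, threaded through both bushes with its tip at about 33 mm, midway between guide bush and plate. The guide bush hides the tip, so I worked out that height from the top of the handle.

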